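Set the dough scale to 400 g

TASK

Set the bakery's bench scale to 400 g for the next batch of rolls: with the fingertips push the big poise along the notched rear beam until it drops into the fourth notch past zero (100 g a notch), and push the small poise on the plain front beam right back to its zero stop. Push lightly and only push: do not pinch the poises, do not tip up the beam or lean on the pan, and leave the bowl, jar and scraper where they are.

Things in the scene. Friction and masses are not known exactly. Their poses are not given: they have to be found in the camera images.
- scale: Grey bench scale, 470 mm long, heavy. Origin on the bench under the middle of its two level parallel beams; y runs along the beams towards the round pan, x from front beam to rear beam (away from the robot), z up. Beams: aluminium bars 8 mm wide, y -125 to +130 mm, tops 90 mm above the bench; plain front beam at x -26 mm, notched rear beam at x +26 mm; zero of both at y +90 mm.
- pan (a point): Centre of the steel pan's rim, at scale y +235 mm: 150 mm across, rim 122 mm above the bench, so its near edge is at y +160 mm. Between the zero end of the beams and the pan nothing is higher than 92 mm. At the other end a pointer guide at y -160 mm is 113 mm high; small stops on the beams stand 9 mm above them.
- notch_0 (a point): The zero notch of the rear beam, nearest the pan, at the height of the beam's top edge (scale x +26, y +90, z 90 mm). The top edge has seven V notches, 14 mm wide, 4 mm deep, 30 mm apart, from this one (0 g) to y -90 mm (600 g), 100 g a notch.
- notch_400 (a point): The fourth notch past zero, at the height of the beam's top edge (90 mm above the bench), 120 mm from the zero notch. The big poise is set when it is centred here and its pawl is down.
- coarse_poise (a point): Centre of the upper block of the big poise, a dark steel saddle on the rear beam. The block is 34 mm across the beam, 32 mm along it, 1 to 21 mm above the beam's top edge (this point: 11 mm above); cheeks hang 15 mm down beside the beam. Axes as the scale's. About 0.3 kg. The brass pin in its top is the head of its spring pawl.
- fine_poise (a point): Centre of the upper block of the small poise, a dark steel saddle on the front beam: 26 mm across the beam, 20 mm along it, 1 to 17 mm above the beam's top edge (this point: 9 mm above it). Axes as the scale's. It slides with about 0.7 N of friction and has no notches.
- coarse (a joint): Position of the big poise along the rear beam, m: 0 at the zero notch, growing away from the pan (scale -y), a notch at every 0.030, the fourth at 0.120; travel -0.002 to 0.182. On the flats between notches it slides with about 0.5 N; within 5 mm of a notch the pawl draws it in, and 3 to 5 N push it out again.
- pawl (a joint): How far the big poise's spring pawl has dropped, m: 0 on the flats between notches, about 0.0036 when it sits in a notch. The head of its brass pin stands 7.5 mm above the poise's top on the flats and 3.9 mm when down.
- fine (a joint): Position of the small poise along the front beam, m: 0 against its zero stop (a rigid block at the pan end), growing away from the pan (scale -y), up to 0.150.
- beam (a joint): Tilt of the beam frame about its pivot at scale y +145 mm, rad: 0 when it rests down on its stop, as it does with an empty pan; it grows when the beams are lifted or the pan is pressed.
- bowl: Loose steel bowl, 170 mm wide and 75 mm high, beyond the pointer end; origin at the centre of its underside. Not to be moved.
- jar: Loose glass jar with steel lid, 56 mm wide and 85 mm high, on the far side of the scale; origin at the centre of its underside. Not to be moved.
- scraper: Loose bench scraper lying on the robot's side of the scale: steel blade 100 x 150 mm with a wooden grip bar, 22 mm high; origin near the middle of the blade, on the bench. Not to be moved.

How it is judged:
By the outcome, as a careful person would: the job done as asked, in the order asked, and still so for the second after the job is handed in, with the robot touching nothing.
It also fails if it takes over 58 s, if anything falls off the work surface, if the arm or the gripper's body presses on something with over 40 N, if the wrist force passes 120 N, or if a joint passes its speed limit or range.

ROBOT

A 6-joint arm with a two-finger parallel gripper is mounted at the origin on the work surface. World frame = base frame: x ahead of the robot, y to its left, z up, the work surface at z = 0. Lengths are in m, angles in degrees, forces in N, time in s.
With the tool pointing down it reaches from about 0.275 to 0.85 m from the base axis. Payload 5.2 kg.
Tool frame: the origin (TCP) lies on the centre line of the jaws, within the pads' length; the fingertips stand ahead of it and the grasp point (between the pads) lies 3 mm ahead of it (bot.tip_reach is the z of the fingertips in the tool frame, in m); z points along the fingers, y is the line along which they close (so a half turn about z gives the same grasp; the last joint's range is limited). The gripper opens to 85 mm and grips with 20 to 120 N. Pads are 22 mm wide; open, the fingers measure 114 mm over their backs; the gripper's body (76 mm by 85 mm) begins 54 mm behind the grasp point. The pads swing forward as they close: fully open they stand 13 mm farther back than shut.
Start: joints at [-85.015, 14.817, 87.949, -0, 77.235, -11.62], TCP at [0.157, -0.527, 0.253] pointing down, gripper open.
Joint ranges: [-179.93, 179.93], [-52.35, 119.4], [10.71, 147.94], [-69.91, 249.91], [12.55, 155.21], [-178.61, 178.61]. Speed limits (degrees/s): [147.25, 147.25, 180, 180, 180, 180].

INTERFACE

Orientations are given as a 3x3 rotation matrix whose columns are the frame's x, y, z axes.
In Python, from cell import read_state, snapshot, bot, trace gives the robot as it stands.
- The arm moves only by the shell command python3 -m creep 'ROWS'. ROWS is JSON, a list of rows, each a list of 3 entries, a list of its own where there are three numbers: the finger opening in m, from 0 to 0.0854, then the shift along the tool's x, y, z in m, then the turn about the tool's z in degrees. In form: [[fingers, [x, y, z], roll], ...]. A call has 1 to 8 rows; each row shifts and turns the commanded pose from where the row before left it, along the tool's axes as they then stand; what a row does not reach is not made up. A row lasts 1/12 s, in which the tool goes at most 41.7 mm and 7.16 degrees, less where a joint would pass 70% of its speed; a pose out of reach is approached as far as the arm can. A call is refused whole if a number of a shift passes 0.0417 or a number of a turn 7.16, either way. A call with a gripper value outside its range is refused whole. The fingers move at their own pace and stop on an object; the grip force is fixed at half the most. Time passes only in rows, so rows that do not move let the fingers close. It gives the time, the measured TCP pose, the force, the opening and the grip force at its end, in the units of the state.
- read_state(): the state, without advancing time (a new reading comes with each control period).
- snapshot(name): name is "scene" or "top"; returns a dict with "frame" (420x560x3 uint8, blue, green, red), "fovy" (degrees; the focal length in pixels is half the picture's height over the tangent of half this angle, whatever the lens; pixels are square), "cx", "cy" (the principal point, pixels), "rvec" (rotation vector, rad) and "tvec" (3), from world to camera coordinates, as OpenCV has them. Camera axes: x right, y down, z forward; pixel columns grow to the right and rows downward; lengths in m; the calibration is good to about 2 mm. A picture is of the moment at which its call begins. There is no depth.
- bot.finish_job(): hands the job in; it is judged then, once.
Trained networks look in the newest picture that a camera, given by its name, has taken for a name from the list of things; names that differ only in an ending like _2 or _b are one class to them, and where a whole thing is asked for, a point or a joint stands for the part that bears it (a point fixed in the world has none). Each returns a list of dicts, best first, with "confidence" (0 to 1); they miss things now and then, are a little off and sometimes report something else, mostly with a low value. They report only what shows in the picture. A call takes as long as a camera call.
- trace(camera, query): "region" (420x560 bool, what is visible of it) and "extent" ([left, top, right, bottom] in pixels, round what is visible of it).
The state is a dict: "clock": time; "q": joint angles; "qvel": joint speeds; "effort": joint torques, N m; "tool_pos": TCP position; "ee_rot": TCP orientation; "contact_force": force on the tool from outside, world axes, zero at the start; "wrist_torque": the same for the moment, N m; "gripper_width": finger opening in m; "grip_force": force on a finger pad.
Only numpy, scipy, OpenCV 4.12 (cv2) and the standard library are available. Lean on these libraries where they do the work, as an engineer would, in place of code of your own. Each camera call takes 0.05 s, during which the arm holds its last target. There are 200 camera calls.

## Working session

There is one attempt and no reset: what is moved stays moved. The work goes in short steps, Python scripts to look and compute and a shell command to move; the robot and the scene stay as the last step left them, time stands still between calls to the robot, and variables do not carry over. Pictures are saved under pics/ and viewed, at most 10 in all, crops included, and the job is handed in when it is done.

```bash
mkdir -p pics; cat > h.py <<'E'
import numpy as np, cv2
from cell import read_state, snapshot, bot, trace
def cam(s):
    f=s["frame"].shape[0]/2/np.tan(np.radians(s["fovy"])/2)
    K=np.array([[f,0,s["cx"]],[0,f,s["cy"]],[0,0,1]]);R=cv2.Rodrigues(np.array(s["rvec"],float))[0]
    return K,R,np.array(s["tvec"],float).ravel()
def onz(s,uv,z):
    K,R,t=cam(s);c=-R.T@t;d=R.T@np.linalg.inv(K)@np.array([*uv,1.]);return c+d*(z-c[2])/d[2]
def proj(s,P):
    K,R,t=cam(s);p=(K@(R@np.atleast_2d(P).T+t[:,None])).T;return p[:,:2]/p[:,2:]
E
python3 - <<'E'
from h import *
st=read_state();print(st["clock"],st["tool_pos"],st["ee_rot"],bot.tip_reach)
for c in("top","scene"):
    s=snapshot(c);cv2.imwrite(f"pics/{c}0.png",s["frame"]);K,R,t=cam(s);print(c,K[0,0],-R.T@t)
    for n,z in(("scale",.09),("pan",.122),("coarse_poise",.101),("fine_poise",.099),("bowl",0.04),("jar",.08),("scraper",.01)):
        for r in trace(c,n)[:2]:
            m=r["region"];v,u=np.nonzero(m);uv=(u.mean(),v.mean());print(n,round(r["confidence"],2),np.round(r["extent"]),np.round(uv,1),onz(s,uv,z).round(4),m.sum())
E
```

```text
0.0 [ 0.15716024 -0.52656745  0.25248127] [[ 9.58304063e-01  2.85750419e-01 -1.41888019e-04]
 [ 2.85750196e-01 -9.58302409e-01  1.82168353e-03]
 [ 3.84575203e-04 -1.78627126e-03 -9.99998331e-01]] 0.022
top 385.8097215252346 [ 0.42566265 -0.00460566  1.03671868]
scale 0.59 [190. 186. 385. 276.] [279.3 231.3] [0.5268 0.007  0.09  ] 8436
pan 0.59 [190. 188. 254. 246.] [221.5 216.1] [0.5636 0.1442 0.122 ] 2998
coarse_poise 0.65 [290. 213. 303. 233.] [294.7 221.9] [ 0.5478 -0.0311  0.101 ] 227
fine_poise 0.57 [312. 240. 322. 254.] [316.4 247.8] [ 0.4835 -0.082   0.099 ] 96
bowl 0.87 [396. 214. 466. 276.] [431.1 245.9] [ 0.4846 -0.3824  0.04  ] 3643
jar 0.98 [335. 189. 362. 217.] [348.5 200.9] [ 0.6004 -0.1689  0.08  ] 476
scraper 0.65 [267. 263. 339. 330.] [303.2 295.9] [ 0.3653 -0.0501  0.01  ] 2864
scene 492.70172506500097 [ 1.44377198 -0.06861039  0.732068  ]
scale 0.8 [173. 166. 396. 250.] [295.7 205.6] [0.5866 0.0083 0.09  ] 11894
pan 0.88 [322. 170. 392. 209.] [356.1 187.1] [0.573  0.1411 0.122 ] 2192
coarse_poise 0.64 [266. 187. 286. 209.] [275.4 196. ] [ 0.5625 -0.0343  0.101 ] 313
coarse_poise 0.38 [195. 210. 226. 259.] [211.4 234. ] [ 0.6821 -0.1686  0.101 ] 989
bowl 0.89 [ 92. 172. 168. 229.] [130.5 199.3] [ 0.4623 -0.3798  0.04  ] 3132
jar 0.77 [199. 210. 226. 256.] [211.7 233.7] [ 0.6556 -0.1715  0.08  ] 1008
jar 0.65 [185. 175. 319. 205.] [254.7 191.3] [ 0.5106 -0.0799  0.08  ] 2618
scraper 0.92 [231. 162. 301. 193.] [269.2 175.5] [ 0.34   -0.0408  0.01  ] 935
```

View pics/top0.png

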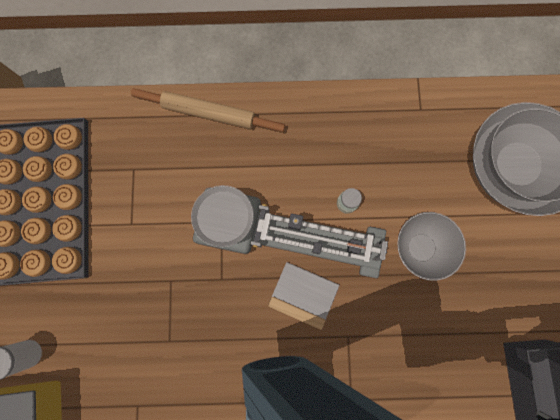

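View pics/scene0.png

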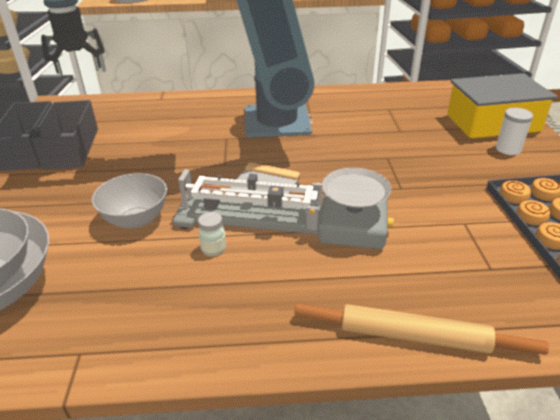

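The top view shows the scale with its pan at (222,216), the beams running to (385,255), the big poise near (296,221) and the small one near (317,247). I'll crop both views to get an accurate scale pose.

```bash
python3 - <<'E'
from h import *
a=cv2.imread("pics/top0.png")[180:280,245:395];cv2.imwrite("pics/topc.png",cv2.resize(a,None,fx=5.3,fy=5.3,interpolation=cv2.INTER_CUBIC))
a=cv2.imread("pics/scene0.png")[160:250,170:330];cv2.imwrite("pics/scenec.png",cv2.resize(a,None,fx=5,fy=5,interpolation=cv2.INTER_CUBIC))
E
```

```text
(no output)
```

View pics/topc.png

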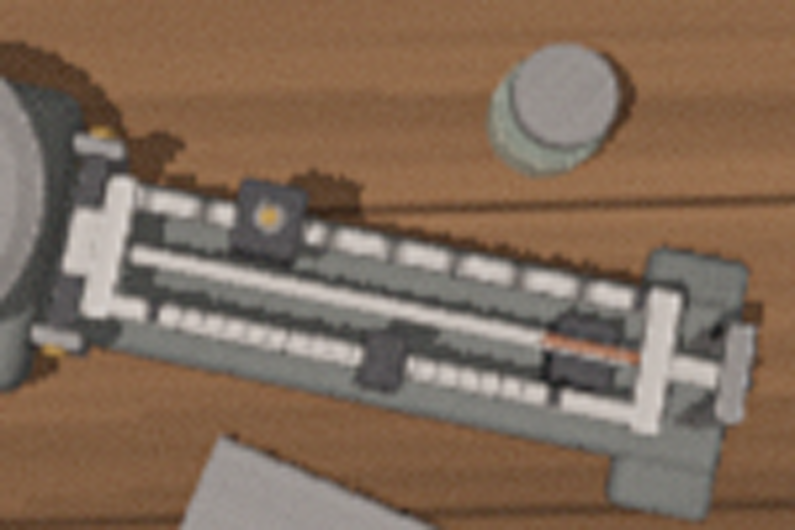

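View pics/scenec.png

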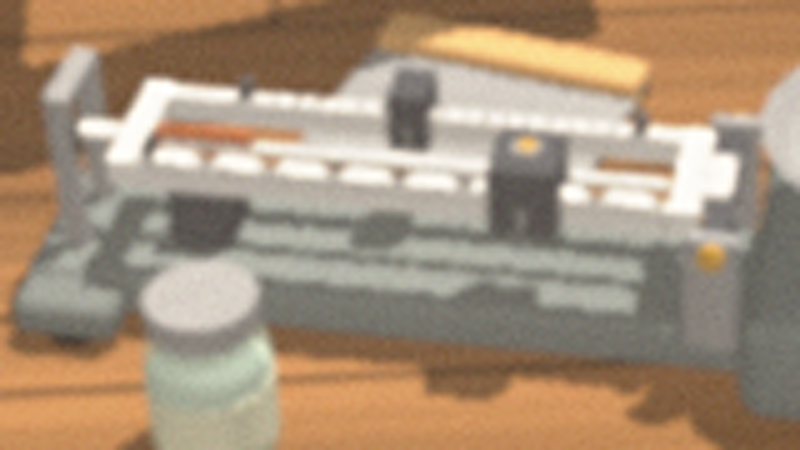

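Top crop: the rear-beam notch gaps show at x≈205, 327, 391, 453, 520 and 586, and the big poise covers the 100 g notch at (268,217). The small poise is at (382,360). The scene crop shows the same notch pattern, so I'll fit the scale pose to both views.

```bash
cat > plan.py <<'E'
from h import *
from scipy.optimize import least_squares
def fit():
    T=snapshot("top");S=snapshot("scene")
    up=lambda x,y,f,u0,v0:((x+.5)/f-.5+u0,(y+.5)/f-.5+v0)
    N=lambda y:(.026,y,.09)
    t=[((205,213),.09),((327,235),.03),((391,250),0),((453,262),-.03),((520,276),-.06),((586,290),-.09)]
    c=[((205,162),-.09),((268,170),-.06),((332,178),-.03),((398,185),0),((597,195),.09)]
    tp=np.array([up(*p,5.3,245,180) for p,_ in t]);cp=np.array([up(*p,5,170,160) for p,_ in c])
    tP=np.array([N(y) for _,y in t]);cP=np.array([N(y) for _,y in c])
    def W(p,P):
        a=p[2];return np.c_[np.cos(a)*P[:,0]-np.sin(a)*P[:,1]+p[0],np.sin(a)*P[:,0]+np.cos(a)*P[:,1]+p[1],P[:,2]]
    out={}
    for k,w in(("both",(1,1)),("top",(1,0)),("scene",(0,1))):
        r=least_squares(lambda p:np.r_[w[0]*(proj(T,W(p,tP))-tp).ravel(),w[1]*(proj(S,W(p,cP))-cp).ravel()],[.52,0,-.2]);out[k]=r
    return out,W,T,S
E
python3 - <<'E'
from plan import *
o,W,T,S=fit()
for k,r in o.items():print(k,r.x.round(4),np.degrees(r.x[2]).round(2),np.sqrt(r.cost).round(2))
p=o["both"].x
print("pan pred",W(p,np.array([[0,.235,.122]])))
def inv(q):
    a=p[2];d=q[:2]-p[:2];return np.array([np.cos(a)*d[0]+np.sin(a)*d[1],-np.sin(a)*d[0]+np.cos(a)*d[1]]).round(4)
up=lambda x,y:((x+.5)/5.3-.5+245,(y+.5)/5.3-.5+180)
us=lambda x,y:((x+.5)/5-.5+170,(y+.5)/5-.5+160)
for n,s,uv,z in(("coarse pin top",T,up(268,217),.113),("coarse pin sc",S,us(527,146),.115),("fine top",T,up(384,357),.107),("fine sc",S,us(414,80),.107),("front stop0",T,up(152,308),.095),("front stop far",T,up(555,390),.095)):print(n,inv(onz(s,uv,z)))
st=read_state();R=st["ee_rot"];tx=np.degrees(np.arctan2(R[1][0],R[0][0]));print("tool x yaw",tx,"scale y yaw",90+np.degrees(p[2]))
E
```

```text
both [ 0.5118 -0.0855 -0.223 ] -12.78 2.68
top [ 0.5103 -0.0843 -0.228 ] -13.06 0.81
scene [ 0.5163 -0.0865 -0.2224] -12.74 0.87
pan pred [[0.56379285 0.14364163 0.122     ]]
coarse pin top [0.025  0.0605]
coarse pin sc [0.0307 0.0593]
fine top [-0.0267 -0.0034]
fine sc [-0.0262 -0.0038]
front stop0 [-0.0246  0.1048]
front stop far [-0.0252 -0.0837]
tool x yaw 16.60330475356035 scale y yaw 77.22111214164478
```

```bash
cat > nav.py <<'E'
from h import *
import sys
p=np.array([.5118,-.0855,np.radians(-12.85)])
c,s=np.cos(p[2]),np.sin(p[2]);A=np.array([[c,-s,0],[s,c,0],[0,0,1]]);o=np.array([p[0],p[1],0])
def now():
    st=read_state();R=np.array(st["ee_rot"]);tip=np.array(st["tool_pos"])+R[:,2]*bot.tip_reach
    print("t",round(st["clock"],2),"tip scale mm",(A.T@(tip-o)*1e3).round(1),"F scale",(A.T@st["contact_force"]).round(2),"w",round(st["gripper_width"],4),"toolx yaw in scale",round(np.degrees(np.arctan2((A.T@R)[1,0],(A.T@R)[0,0])),2),"q6",round(st["q"][5],1))
    return R,tip
R,tip=now()
if len(sys.argv)>3:print("shift tool mm",(R.T@(A@np.array([float(a)/1e3 for a in sys.argv[1:4]])+o-tip)*1e3).round(1))
E
python3 nav.py 26 98 210
python3 -m creep '[[0,[0,0,0],-7],[0,[0,0,0],-7],[0,[0,0,0],-7],[0,[0,0,0],-7],[0,[0,0,0],-7],[0,[0,0,0],-7],[0,[0,0,0],-7],[0,[0,0,0],-7]]'
python3 -m creep '[[0,[0,0,0],-4.5]]'
python3 nav.py 26 98 210
```

```text
t 0.9 tip scale mm [-247.5 -509.4  231.3] F scale [-0.51  0.57  0.47] w 0.0855 toolx yaw in scale 29.45 q6 -11.6
shift tool mm [ 536.8 -394.4   21.3]
clock: 1.57
tool_pos: [0.1572, -0.5271, 0.2533]
ee_rot: [[0.293, 0.956, 0.0], [0.956, -0.293, 0.0], [0.0, -0.0, -1.0]]
contact_force: [0.6, 0.6, -0.9]
gripper_width: 0.0001
grip_force: 0.0
clock: 1.65
tool_pos: [0.1572, -0.5271, 0.2533]
ee_rot: [[0.217, 0.976, -0.0], [0.976, -0.217, -0.0], [-0.0, 0.0, -1.0]]
contact_force: [-0.0, 0.2, -0.3]
gripper_width: 0.0002
grip_force: 0.0
t 1.65 tip scale mm [-247.5 -509.4  231.3] F scale [-0.05  0.2  -0.31] w 0.0002 toolx yaw in scale 90.31 q6 -72.5
shift tool mm [605.9 276.8  21.3]
```

```bash

python3 -m creep '[[0,[0.036,0.0165,0],0],[0,[0.036,0.0165,0],0],[0,[0.036,0.0165,0],0],[0,[0.036,0.0165,0],0],[0,[0.036,0.0165,0],0],[0,[0.036,0.0165,0],0],[0,[0.036,0.0165,0],0],[0,[0.036,0.0165,0],0]]' >/dev/null
python3 -m creep '[[0,[0.036,0.0165,0],0],[0,[0.036,0.0165,0],0],[0,[0.036,0.0165,0],0],[0,[0.036,0.0165,0],0],[0,[0.036,0.0165,0],0],[0,[0.036,0.0165,0],0],[0,[0.036,0.0165,0],0],[0,[0,0,0],0]]' >/dev/null
python3 nav.py 26 98 140
```

```text
t 2.98 tip scale mm [  2.3  36.5 231.4] F scale [ 0.05 -0.41 -0.32] w 0.0003 toolx yaw in scale 90.27 q6 -5.3
shift tool mm [61.1 23.9 91.6]
```

```bash

python3 -m creep '[[0,[0.031,0.012,0],0],[0,[0.03,0.012,0],0],[0,[0,0,0.03],0],[0,[0,0,0.03],0],[0,[0,0,0.02],0],[0,[0,0,0.01],0],[0,[0,0,0],0],[0,[0,0,0],0]]' >/dev/null
python3 nav.py 26 98 101
python3 - <<'E'
from h import *
T=snapshot("top");S=snapshot("scene")
a=np.vstack([cv2.resize(T["frame"][180:280,230:390],None,fx=3,fy=3),cv2.resize(S["frame"][140:240,190:350],None,fx=3,fy=3)]);cv2.imwrite("pics/c1.png",a)
E
```

```text
t 3.65 tip scale mm [ 24.7  91.  141.6] F scale [ 0.3  -0.12  1.  ] w -0.0 toolx yaw in scale 89.93 q6 1.2
shift tool mm [ 7.   1.3 40.6]
```

View pics/c1.png

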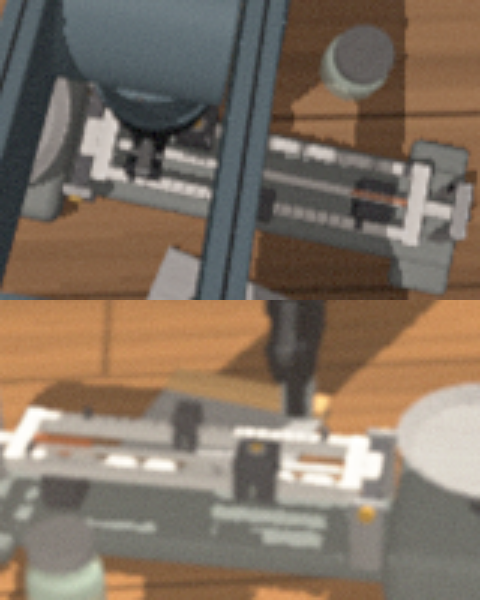

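The lower (scene) half shows the fingertips at about pixel (289,177), just to the pan side of the big poise. I'll check that against the projected tip position.

```bash
python3 - <<'E'
from h import *
from nav import A,o
S=snapshot("scene");st=read_state();tip=np.array(st["tool_pos"])+np.array(st["ee_rot"])[:,2]*.022
print("tip px",proj(S,tip),"notch0",proj(S,A@[.026,.09,.09]+o))
E
python3 -m creep '[[0,[0.007,0.001,0],0],[0,[0,0,0.012],0],[0,[0,0,0.012],0],[0,[0,0,0.01],0],[0,[0,0,0.004],0],[0,[0,0,0],0],[0,[0,0,0],0]]' >/dev/null
python3 nav.py 26 98 101
```

```text
t 3.75 tip scale mm [ 25.7  91.1 143. ] F scale [-0.13 -1.34 -0.34] w -0.0003 toolx yaw in scale 89.93 q6 1.2
tip px [[289.64832597 178.01304793]] notch0 [[289.19963259 197.96874639]]
t 4.38 tip scale mm [ 25.6  98.5 103.5] F scale [ 0.59 -0.48  0.56] w 0.0002 toolx yaw in scale 89.95 q6 2.0
shift tool mm [-0.5  0.4  2.5]
```

```bash

python3 -m creep '[[0,[0,0,0.002],0],[0,[-0.003,0,0],0],[0,[-0.002,0,0],0],[0,[-0.002,0,0],0],[0,[0,0,0],0]]'|grep force
python3 nav.py
for i in 1 ; do python3 -m creep '[[0,[-0.001,0,0],0],[0,[-0.001,0,0],0]]'|grep contact; done; python3 nav.py
python3 -m creep '[[0,[-0.001,0,0],0],[0,[-0.001,0,0],0]]'|grep contact;  python3 nav.py
python3 -m creep '[[0,[-0.001,0,0],0],[0,[-0.001,0,0],0]]'|grep contact;  python3 nav.py
```

```text
contact_force: [0.1, -0.1, -0.5]
grip_force: 0.0
t 4.8 tip scale mm [ 25.6  90.9 101.6] F scale [ 0.15 -0.04 -0.48] w 0.0001 toolx yaw in scale 89.93 q6 1.2
contact_force: [0.2, -0.5, -1.0]
t 4.97 tip scale mm [ 25.5  89.3 101.4] F scale [ 0.3  -0.41 -1.04] w 0.0 toolx yaw in scale 89.95 q6 1.0
contact_force: [-0.4, -0.6, 0.2]
t 5.13 tip scale mm [ 25.5  87.3 101.3] F scale [-0.25 -0.65  0.16] w -0.0003 toolx yaw in scale 89.96 q6 0.8
contact_force: [0.9, 3.0, -0.2]
t 5.3 tip scale mm [ 25.4  86.1 101.4] F scale [ 0.24  3.18 -0.18] w 0.0001 toolx yaw in scale 89.94 q6 0.6
```

```bash

python3 -m creep '[[0,[-0.001,0,0],0],[0,[-0.001,0,0],0],[0,[-0.001,0,0],0],[0,[-0.001,0,0],0]]'|grep contact;  python3 nav.py
python3 -m creep '[[0,[-0.001,0,0],0],[0,[-0.001,0,0],0],[0,[-0.001,0,0],0],[0,[-0.001,0,0],0]]'|grep contact;  python3 nav.py
python3 -m creep '[[0,[-0.0015,0,0],0],[0,[-0.0015,0,0],0],[0,[-0.0015,0,0],0],[0,[-0.0015,0,0],0],[0,[-0.0015,0,0],0],[0,[-0.0015,0,0],0],[0,[-0.0015,0,0],0],[0,[-0.0015,0,0],0]]'|grep contact;  python3 nav.py
```

```text
contact_force: [0.3, 3.3, 0.5]
t 5.63 tip scale mm [ 25.4  81.4 101.3] F scale [-0.43  3.26  0.52] w -0.0005 toolx yaw in scale 89.96 q6 0.1
contact_force: [0.3, 0.9, 0.9]
t 5.97 tip scale mm [ 25.4  76.9 101.3] F scale [0.11 0.96 0.86] w -0.0001 toolx yaw in scale 89.95 q6 -0.3
contact_force: [0.4, 0.3, 0.1]
t 6.63 tip scale mm [ 25.5  65.1 101.3] F scale [0.35 0.43 0.09] w -0.0001 toolx yaw in scale 89.96 q6 -1.5
```

```bash

python3 -m creep '[[0,[-0.0015,0,0],0],[0,[-0.0015,0,0],0],[0,[-0.0015,0,0],0],[0,[-0.0015,0,0],0],[0,[-0.0015,0,0],0],[0,[-0.0015,0,0],0],[0,[-0.0015,0,0],0],[0,[-0.0015,0,0],0]]'|grep contact;  python3 nav.py
python3 -m creep '[[0,[-0.0015,0,0],0],[0,[-0.0015,0,0],0],[0,[-0.0015,0,0],0],[0,[-0.0015,0,0],0],[0,[-0.0015,0,0],0],[0,[-0.0015,0,0],0],[0,[-0.0015,0,0],0],[0,[-0.0015,0,0],0]]'|grep contact;  python3 nav.py
python3 -m creep '[[0,[-0.0015,0,0],0],[0,[-0.0015,0,0],0],[0,[-0.0015,0,0],0],[0,[-0.0015,0,0],0],[0,[-0.0015,0,0],0],[0,[-0.0015,0,0],0],[0,[-0.0015,0,0],0],[0,[-0.0015,0,0],0]]'|grep contact;  python3 nav.py
```

```text
contact_force: [1.3, 3.5, 0.7]
t 7.3 tip scale mm [ 25.5  54.  101.3] F scale [0.52 3.69 0.71] w -0.0001 toolx yaw in scale 89.95 q6 -2.8
contact_force: [-0.1, 1.3, 0.6]
t 7.97 tip scale mm [ 25.4  41.1 101.3] F scale [-0.42  1.23  0.64] w 0.0001 toolx yaw in scale 89.95 q6 -4.1
contact_force: [0.3, 0.5, 0.8]
t 8.63 tip scale mm [ 25.5  29.1 101.3] F scale [0.2  0.51 0.8 ] w -0.0001 toolx yaw in scale 89.96 q6 -5.4
```

```bash

python3 -m creep '[[0,[-0.0015,0,0],0],[0,[-0.0015,0,0],0],[0,[-0.0015,0,0],0],[0,[-0.0015,0,0],0],[0,[-0.0015,0,0],0],[0,[-0.0015,0,0],0],[0,[-0.0015,0,0],0],[0,[-0.0015,0,0],0]]'|grep contact;  python3 nav.py
```

```text
contact_force: [0.0, 0.9, -0.0]
t 9.3 tip scale mm [ 25.3  16.9 101.3] F scale [-0.17  0.9  -0.04] w 0.0001 toolx yaw in scale 89.97 q6 -6.7
```

```bash

python3 -m creep '[[0,[-0.0015,0,0],0],[0,[-0.0015,0,0],0],[0,[-0.0015,0,0],0],[0,[-0.0015,0,0],0],[0,[-0.0015,0,0],0],[0,[-0.0015,0,0],0],[0,[-0.0015,0,0],0],[0,[-0.001,0,0],0]]'|grep contact;  python3 nav.py
python3 -m creep '[[0,[-0.0008,0,0],0],[0,[-0.0008,0,0],0],[0,[-0.0008,0,0],0],[0,[-0.0008,0,0],0]]'|grep contact;  python3 nav.py
python3 -m creep '[[0,[-0.0008,0,0],0],[0,[-0.0008,0,0],0],[0,[-0.0008,0,0],0],[0,[-0.0008,0,0],0]]'|grep contact;  python3 nav.py
```

```text
contact_force: [-0.0, 1.5, -0.5]
t 9.97 tip scale mm [ 25.4   5.6 101.3] F scale [-0.38  1.46 -0.53] w -0.0 toolx yaw in scale 89.96 q6 -7.9
contact_force: [-0.3, -1.2, 0.1]
t 10.3 tip scale mm [ 25.5   2.6 101.3] F scale [ 0.03 -1.27  0.07] w -0.0002 toolx yaw in scale 89.96 q6 -8.2
contact_force: [0.3, 0.3, -0.1]
t 10.63 tip scale mm [ 25.4  -0.6 101.3] F scale [ 0.24  0.33 -0.11] w 0.0001 toolx yaw in scale 89.95 q6 -8.6
```

```bash

python3 -m creep '[[0,[-0.0006,0,0],0],[0,[-0.0006,0,0],0],[0,[0,0,0],0],[0,[0,0,0],0],[0,[0,0,0],0]]'|grep contact;  python3 nav.py
python3 -m creep '[[0,[0.006,0,0],0],[0,[0.006,0,0],0],[0,[0,0,-0.02],0],[0,[0,0,-0.03],0],[0,[0,0,-0.03],0],[0,[0,0,-0.01],0],[0,[0,0,0],0],[0,[0,0,0],0]]'|grep contact
python3 nav.py -26 -45 190
python3 - <<'E'
from h import *
T=snapshot("top");S=snapshot("scene")
a=np.vstack([cv2.resize(T["frame"][180:280,230:390],None,fx=3,fy=3),cv2.resize(S["frame"][140:240,190:350],None,fx=3,fy=3)]);cv2.imwrite("pics/c2.png",a)
E
```

```text
contact_force: [0.3, 0.6, -0.3]
t 11.05 tip scale mm [ 25.4  -1.7 101.3] F scale [ 0.19  0.68 -0.32] w -0.0004 toolx yaw in scale 89.95 q6 -8.7
contact_force: [-0.9, 0.1, -0.1]
t 11.72 tip scale mm [ 25.3  10.7 191.2] F scale [-0.86 -0.09 -0.13] w 0.0 toolx yaw in scale 89.98 q6 -7.4
shift tool mm [-55.8 -51.3   1.1]
```

View pics/c2.png

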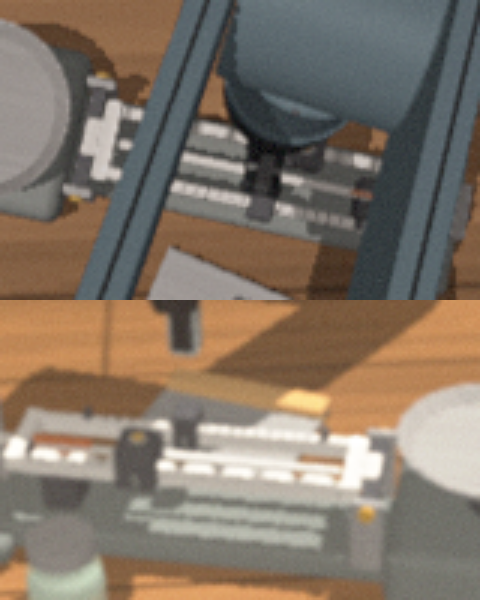

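The scene view now shows the big poise at about (236,186), four notches from zero. I'll work out its position from the pin and move over to the small poise.

```bash
python3 - <<'E'
from h import *
from nav import A,o
S=snapshot("scene")
z=.09+.021+.0039
for y in(-.025,-.03,-.035):print(y,(proj(S,A@[.026,y,z]+o)))
f=S["frame"][178:196,226:248].astype(int);m=(f[...,2]-f[...,0]);m=m*(m>35);v,u=np.nonzero(m[:12]);print(u.mean()+226,v.mean()+178,len(u),(A.T@(onz(S,(u.mean()+226,v.mean()+178),z)-o)).round(4))
r=trace("scene","coarse_poise");print([(x["confidence"],x["extent"]) for x in r[:2]])
E
python3 -m creep '[[0,[-0.025,-0.025,0],0],[0,[-0.024,-0.026,0],0],[0,[0,0,0.03],0],[0,[0,0,0.02],0],[0,[0,0,0],0],[0,[0,0,0],0]]'|grep contact
python3 nav.py -27 -38 101
```

```text
t 11.82 tip scale mm [ 24.2  10.7 189.5] F scale [-0.31 -0.3  -0.61] w 0.0 toolx yaw in scale 89.97 q6 -7.4
-0.025 [[238.0845148  184.63092058]]
-0.03 [[235.89789823 184.45358258]]
-0.035 [[233.71404848 184.27646897]]
231.7741935483871 182.61290322580646 31 [ 0.0201 -0.0409  0.1149]
[(0.82, [226.3, 180.4, 245.2, 205.6])]
contact_force: [0.1, 0.2, 0.7]
t 12.42 tip scale mm [-26.9 -38.5 139.9] F scale [0.01 0.21 0.71] w 0.0001 toolx yaw in scale 89.93 q6 -13.9
shift tool mm [ 0.4  0.  38.9]
```

```bash

python3 -m creep '[[0,[0,0,0.015],0],[0,[0,0,0.012],0],[0,[0,0,0.008],0],[0,[0,0,0.004],0],[0,[0,0,0],0],[0,[0,0,0],0]]'|grep contact
python3 nav.py
python3 -m creep '[[0,[0.002,0,0],0],[0,[0.002,0,0],0],[0,[0.002,0,0],0],[0,[0.0015,0,0],0],[0,[0.0015,0,0],0],[0,[0.0015,0,0],0],[0,[0.0015,0,0],0],[0,[0.0015,0,0],0]]'|grep contact;  python3 nav.py
python3 -m creep '[[0,[0.0015,0,0],0],[0,[0.0015,0,0],0],[0,[0.0015,0,0],0],[0,[0.0015,0,0],0],[0,[0.0015,0,0],0],[0,[0.0015,0,0],0],[0,[0.0015,0,0],0],[0,[0.0015,0,0],0]]'|grep contact;  python3 nav.py
```

```text
contact_force: [0.2, -0.3, -0.2]
t 12.92 tip scale mm [-25.2 -38.6 102.8] F scale [ 0.26 -0.28 -0.2 ] w -0.0002 toolx yaw in scale 89.97 q6 -13.9
contact_force: [0.6, -0.4, 0.7]
t 13.58 tip scale mm [-25.7 -25.  102.3] F scale [ 0.63 -0.26  0.73] w 0.0003 toolx yaw in scale 89.96 q6 -12.3
contact_force: [-0.5, -1.1, 0.4]
t 14.25 tip scale mm [-25.5 -13.  102.3] F scale [-0.25 -1.18  0.41] w -0.0002 toolx yaw in scale 89.95 q6 -10.9
```

```bash

python3 -m creep '[[0,[0.002,0,0],0],[0,[0.002,0,0],0],[0,[0.002,0,0],0],[0,[0.002,0,0],0],[0,[0.002,0,0],0],[0,[0.002,0,0],0],[0,[0.002,0,0],0],[0,[0.002,0,0],0]]'|grep contact;  python3 nav.py
python3 -m creep '[[0,[0.002,0,0],0],[0,[0.002,0,0],0],[0,[0.002,0,0],0],[0,[0.002,0,0],0],[0,[0.002,0,0],0],[0,[0.002,0,0],0],[0,[0.002,0,0],0],[0,[0.002,0,0],0]]'|grep contact;  python3 nav.py
python3 -m creep '[[0,[0.002,0,0],0],[0,[0.002,0,0],0],[0,[0.002,0,0],0],[0,[0.002,0,0],0],[0,[0.002,0,0],0],[0,[0.002,0,0],0],[0,[0.002,0,0],0],[0,[0.002,0,0],0]]'|grep contact;  python3 nav.py
python3 -m creep '[[0,[0.002,0,0],0],[0,[0.002,0,0],0],[0,[0.002,0,0],0],[0,[0.002,0,0],0],[0,[0.002,0,0],0],[0,[0.002,0,0],0],[0,[0.002,0,0],0],[0,[0.002,0,0],0]]'|grep contact;  python3 nav.py
```

```text
contact_force: [0.3, -1.0, 0.2]
t 14.92 tip scale mm [-25.6   3.1 102.3] F scale [ 0.49 -0.94  0.15] w -0.0002 toolx yaw in scale 89.96 q6 -9.0
contact_force: [0.6, -1.4, 0.6]
t 15.58 tip scale mm [-25.6  19.  102.3] F scale [ 0.86 -1.23  0.57] w -0.0 toolx yaw in scale 89.95 q6 -7.1
contact_force: [0.3, -0.2, -0.7]
t 16.25 tip scale mm [-25.6  35.  102.3] F scale [ 0.36 -0.14 -0.75] w 0.0001 toolx yaw in scale 89.95 q6 -5.3
contact_force: [-0.3, -0.7, -0.4]
t 16.92 tip scale mm [-25.6  51.  102.3] F scale [-0.11 -0.74 -0.38] w -0.0001 toolx yaw in scale 89.96 q6 -3.4
```

Stop is expected near tip y=69; go gently and watch the force.

```bash

python3 -m creep '[[0,[0.002,0,0],0],[0,[0.002,0,0],0],[0,[0.002,0,0],0],[0,[0.002,0,0],0],[0,[0.002,0,0],0],[0,[0.001,0,0],0],[0,[0.001,0,0],0],[0,[0.001,0,0],0]]'|grep contact;  python3 nav.py
python3 -m creep '[[0,[0.0007,0,0],0],[0,[0.0007,0,0],0],[0,[0,0,0],0]]'|grep contact;  python3 nav.py
```

```text
contact_force: [1.0, -1.3, -0.1]
t 17.58 tip scale mm [-25.6  63.9 102.3] F scale [ 1.25 -1.07 -0.08] w 0.0002 toolx yaw in scale 89.96 q6 -1.9
contact_force: [0.9, -0.8, 0.2]
t 17.83 tip scale mm [-25.6  65.4 102.3] F scale [ 1.08 -0.57  0.19] w 0.0005 toolx yaw in scale 89.96 q6 -1.7
```

```bash

python3 -m creep '[[0,[0.0007,0,0],0],[0,[0.0007,0,0],0],[0,[0,0,0],0]]'|grep contact;  python3 nav.py
```

```text
contact_force: [1.3, -0.6, 0.7]
t 18.08 tip scale mm [-25.7  66.7 102.3] F scale [ 1.44 -0.29  0.75] w -0.0001 toolx yaw in scale 89.95 q6 -1.5
```

```bash

python3 -m creep '[[0,[0.0007,0,0],0],[0,[0.0007,0,0],0],[0,[0,0,0],0]]'|grep contact;  python3 nav.py
```

```text
contact_force: [0.7, -0.5, 0.2]
t 18.33 tip scale mm [-25.6  68.2 102.3] F scale [ 0.81 -0.3   0.17] w 0.0004 toolx yaw in scale 89.96 q6 -1.4
```

```bash

python3 -m creep '[[0,[0.0005,0,0],0],[0,[0.0005,0,0],0],[0,[0,0,0],0]]'|grep contact;  python3 nav.py
```

```text
contact_force: [0.1, -0.4, 1.1]
t 18.58 tip scale mm [-25.6  69.2 102.3] F scale [ 0.15 -0.34  1.08] w 0.0004 toolx yaw in scale 89.96 q6 -1.3
```

```bash

python3 -m creep '[[0,[0.0005,0,0],0],[0,[0.0005,0,0],0],[0,[0,0,0],0]]'|grep contact;  python3 nav.py
```

```text
contact_force: [-0.2, -0.9, -0.6]
t 18.83 tip scale mm [-25.6  69.9 102.3] F scale [ 0.01 -0.97 -0.64] w -0.0003 toolx yaw in scale 89.96 q6 -1.1
```

```bash

python3 -m creep '[[0,[0.0005,0,0],0],[0,[0,0,0],0]]'|grep contact;  python3 nav.py
```

```text
contact_force: [-1.1, -4.8, 0.6]
t 19.0 tip scale mm [-25.6  70.1 102.3] F scale [ 0.01 -4.94  0.65] w -0.0003 toolx yaw in scale 89.96 q6 -1.1
```

```bash

python3 -m creep '[[0,[0.0005,0,0],0],[0,[0,0,0],0]]'|grep contact;  python3 nav.py
```

```text
contact_force: [-1.8, -7.0, 1.2]
t 19.17 tip scale mm [-25.6  70.2 102.3] F scale [-0.22 -7.18  1.19] w -0.0 toolx yaw in scale 89.97 q6 -1.0
```

It's on the stop. I'll back off, rise, clear the view and check.

```bash

python3 -m creep '[[0,[-0.003,0,0],0],[0,[-0.008,0,0],0],[0,[0,0,-0.02],0],[0,[0,0,-0.03],0],[0,[0,0,-0.04],0],[0,[0,0,-0.04],0],[0,[0,-0.03,-0.02],0],[0,[0,-0.04,0],0]]'|grep contact
python3 -m creep '[[0,[-0.03,-0.02,0],0],[0,[-0.035,-0.02,0],0],[0,[-0.035,-0.02,0],0],[0,[-0.035,-0.02,0],0],[0,[-0.035,-0.02,0],0],[0,[-0.035,0,0],0],[0,[-0.035,0,0],0],[0,[-0.035,0,0],0]]'|grep contact
python3 nav.py
python3 - <<'E'
from h import *
T=snapshot("top");S=snapshot("scene")
a=np.vstack([cv2.resize(T["frame"][190:280,190:390],None,fx=4,fy=3.3,interpolation=3),cv2.resize(S["frame"][160:235,170:370],None,fx=4,fy=4,interpolation=3)]);cv2.imwrite("pics/c3.png",a[:600])
from nav import A,o
for n,c in(("coarse_poise",(.026,-.03,.101)),("fine_poise",(-.026,.09,.099))):
  for cam_,s in(("top",T),("scene",S)):
    r=trace(cam_,n)
    for x in r[:1]:v,u=np.nonzero(x["region"]);print(n,cam_,round(x["confidence"],2),x["extent"],u.mean().round(1),v.mean().round(1),"expect",proj(s,A@c+o).round(1))
E
```

```text
contact_force: [0.3, 0.1, 0.3]
contact_force: [0.9, -0.3, 0.7]
t 20.5 tip scale mm [-196.5 -216.4  252.7] F scale [ 0.94 -0.13  0.75] w -0.0004 toolx yaw in scale 89.9 q6 -47.4
t 20.6 tip scale mm [-195.8 -219.4  252.5] F scale [-0.02  0.86  0.42] w -0.0001 toolx yaw in scale 89.64 q6 -47.3
coarse_poise top 0.51 [324.8, 222.5, 338.7, 239.1] 330.9 229.1 expect [[331.5 228. ]]
coarse_poise scene 0.74 [224.7, 180.8, 245.9, 206.3] 236.0 192.0 expect [[236.3 189.6]]
fine_poise scene 0.29 [320.1, 167.4, 392.6, 211.0] 357.0 187.1 expect [[292.5 181.7]]
```

View pics/c3.png

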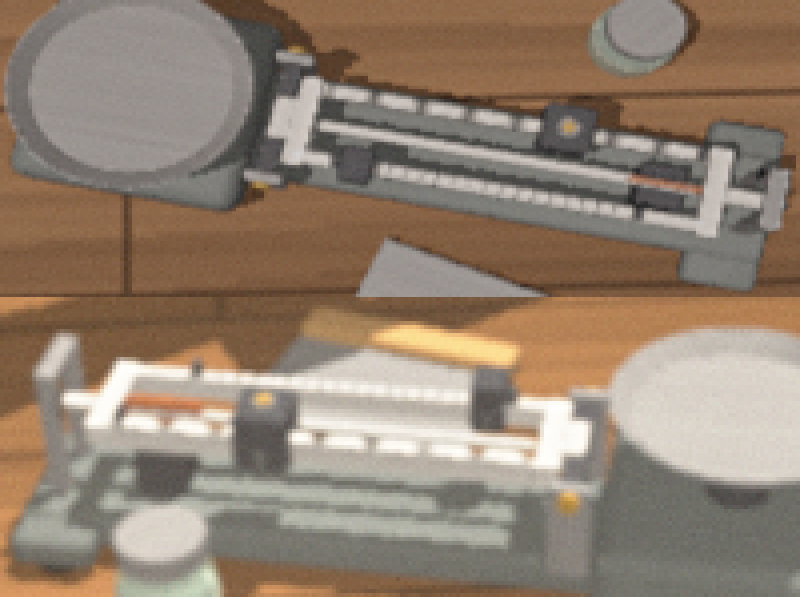

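Top view: the big poise's pin at crop (569,127) is one pitch past the fourth visible notch gap, so it is on the 400 g notch. The small poise at crop (355,163) is at its zero end. In the scene view both poises match their predicted pixels, and the other objects haven't moved.

```bash
python3 -c "
from cell import bot;print(bot.finish_job())"
```

```text
the job is handed in; nothing more can be done
None
```

The scale is set to 400 g and the job is handed in: the big poise sits on the fourth notch, and the small poise was pushed until I felt it meet its zero stop. In the final pictures both poises match their predicted positions to about a millimetre; I inferred that the pawl is down from that match, without measuring it directly.

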